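Bolt the centrifuge lid past its spring catch

TASK

Lock the lid of the bench centrifuge: press the long spring catch on its deck down with one fingertip and, while you hold it down, push the bolt's thumb plate with the other fingertip until the bolt is fully home in the keeper on the lid. Then let the catch spring all the way up behind the bolt and move clear. Grasp nothing, and do not shift or lift the vial, rack, tip box or bottle.

Things in the scene. Friction and masses are not known exactly. Their poses are not given: they have to be found in the camera images.
- centrifuge: White bench centrifuge, immovable, 264 (x) x 244 (y) x 112 mm high; origin at the centre of its underside, z up. Its front (-x) looks roughly at the robot (yaw within 0.45 rad). On its flat top the front half (x < 0) is a dark deck carrying two steel parts side by side along x: the bolt (centre line y = -26 mm) and the spring catch (y = +26 mm). The far half is the lid with a round window.
- catch (a joint): Travel of the spring catch, m: 0 = up, 0.007 = down on its hard stop. It moves straight down and springs up by itself (2 N to start, 7 N fully down). Its three side teeth stand in the way of a cross pin on the bolt; the pin passes only while the catch is more than 4 mm down, and if it is let up halfway the teeth stop the bolt there.
- catch_top (a point): Centre of the upper face of the catch, a level ribbed steel bar 100 mm long (centrifuge x) and 24 mm wide, at x = -75, y = +26 mm on the centrifuge. The face is 30 mm above the centrifuge's top when up, 23 mm when fully down. A fingertip can slide along it while pressing. Axes as the centrifuge's.
- bolt (a joint): Travel of the bolt along the centrifuge's +x, away from the robot, m: 0 = fully back, 0.050 = fully home at its stop, nose through the keeper. It starts between 0 and 0.010, with loose play up to 0.011 (first tooth). Beyond 0.044 it is past the last tooth and the risen catch keeps it from coming back. It resists with about 2 N and stays where it is left.
- thumb_plate (a point): Point on the rear face (towards -x, the side to push) of the bolt's upright thumb plate: 26 mm wide (y), 6 mm thick (x), top 42 mm above the centrifuge's top. The point is mid-width, 30 mm above the centrifuge's top, at x = -85 mm + bolt travel, y = -26 mm on the centrifuge. Behind the plate all is free down to 17 mm above the centrifuge's top. Axes as the centrifuge's.
- keeper (a point): Keeper, a low aluminium loop on the lid that the bolt's nose enters: 14 mm long (x), 31 mm wide, up to 17 mm above the centrifuge's top; the point is its middle, at x = 16, y = -26 mm on the centrifuge. Axes as the centrifuge's.
- vial: Small amber vial with a white cap standing loose on the far part of the centrifuge's lid, 30 mm across, 46 mm high, origin at the centre of its underside. Leave alone.
- tube_rack: Loose blue rack with blue-capped tubes on the bench, 90 x 130 mm, 81 mm high, origin at the centre of its underside. Leave alone.
- tip_box: Loose orange box of pipette tips on the bench, 85 x 120 mm, 55 mm high, origin at the centre of its underside. Leave alone.
- reagent_bottle: Loose glass bottle with a blue cap on the bench, 60 mm across, 130 mm high, origin at the centre of its underside. Leave alone.

How it is judged:
By the outcome, as a careful person would: the job done as asked, in the order asked, and still so for the second after the job is handed in, with the robot touching nothing.
It also fails if it takes over 35 s, if anything falls off the work surface, if the arm or the gripper's body presses on something with over 40 N, if the wrist force passes 120 N, or if a joint passes its speed limit or range.

ROBOT

A 7-joint arm with a two-finger parallel gripper is mounted at the origin on the work surface. World frame = base frame: x ahead of the robot, y to its left, z up, the work surface at z = 0. Lengths are in m, angles in degrees, forces in N, time in s.
With the tool pointing down it reaches from about 0.4 to 0.875 m from the base axis. Payload 4.4 kg.
Tool frame: the origin (TCP) lies between the finger pads; the fingertips stand 25 mm ahead of it and the grasp point (between the pads) lies 6 mm ahead of it; z points along the fingers, y is the line along which they close (so a half turn about z gives the same grasp; the last joint's range is limited). The gripper opens to 85 mm and grips with 20 to 120 N. Pads are 22 mm wide; open, the fingers measure 114 mm over their backs; the gripper's body (76 mm by 85 mm) begins 54 mm behind the grasp point. The pads swing forward as they close: fully open they stand 13 mm farther back than shut.
Start: joints at [-78.312, 36.005, 2.206, 86.941, -1.547, 57.084, -1.146], TCP at [0.173, 0.627, 0.256] pointing down, gripper open.
Joint ranges: [-175.42, 175.42], [-21.48, 121.26], [-71.46, 75.88], [10.55, 141.38], [-63.04, 243.04], [13.31, 113.54], [-168.57, 168.57]. Speed limits (degrees/s): [147.25, 147.25, 180, 180, 180, 180, 180].

INTERFACE

Orientations are given as a 3x3 rotation matrix whose columns are the frame's x, y, z axes.
In Python, from bench import bot gives the robot as it stands.
- The arm moves only by the tool carry_out, never from a script. Its argument "increments" is a list of rows, each a list of 7 numbers: the turn, a rotation vector about the tool's x, y, z in degrees, then the shift along the tool's x, y, z in m, then the closure, from 0 (fully open) to 1 (shut). A call has 1 to 12 rows; each row is the pose to reach, as a shift and turn from the pose commanded when the call began, along the tool's axes at that moment; what a row does not reach only later rows make up. A row lasts 1/10 s, in which the tool goes at most 50 mm and 8.59 degrees, less where a joint would pass 70% of its speed; a pose out of reach is approached as far as the arm can. A call with a gripper value outside its range is refused whole. The fingers move at their own pace and stop on an object; "grip_force" is the grip in N (left out, the last holds). Time passes only in rows, so rows that repeat a pose let the fingers close. It gives the time, the measured TCP pose, the force, the opening and the grip force at its end, in the units of the state.
- bot.read_state(): the state, without advancing time (a new reading comes with each control period).
- bot.capture(name): name is "scene" or "top"; returns a dict with "img" (480x640x3 uint8, red, green, blue), "z_map" (480x640 float32, m along the optical axis (not along the pixel's ray), 0 where there is no reading), "fx", "fy", "cx", "cy" (pixels), "world_to_cam" (4x4, takes a point from world to camera coordinates). Camera axes: x right, y up, looking along -z (the intrinsics and any distortion apply to the point x, -y, -z); pixel columns grow to the right and rows downward; lengths in m; the calibration is good to about 2 mm. A picture is of the moment at which its call begins.
- bot.hand_in(): hands the job in; it is judged then, once.
Trained networks look in the newest picture that a camera, given by its name, has taken for a name from the list of things; names that differ only in an ending like _2 or _b are one class to them, and where a whole thing is asked for, a point or a joint stands for the part that bears it (a point fixed in the world has none). Each returns a list of dicts, best first, with "conf" (0 to 1); they miss things now and then, are a little off and sometimes report something else, mostly with a low value. They report only what shows in the picture. A call takes as long as a camera call.
- bot.cut_out(camera, target): "region" (480x640 bool, what is visible of it) and "position" ([row, column] in pixels, amid what is visible of it).
- bot.spot_point(camera, target): "position" ([row, column] in pixels: a listed point, or the origin of a listed thing).
The state is a dict: "time_s": time; "joint_pos": joint angles; "qd": joint speeds; "joint_torque": joint torques, N m; "tool_pos": TCP position; "ee_rot": TCP orientation; "contact_force": force on the tool from outside, world axes, zero at the start; "torque": the same for the moment, N m; "grip_width": opening from 0.0 (shut) to 1.0 (fully open); "grip_force": force on a finger pad.
Only numpy, scipy, OpenCV 4.12 (cv2) and the standard library are available. Lean on these libraries where they do the work, as an engineer would, in place of code of your own. Each camera call takes 0.05 s, during which the arm holds its last target. There are 200 camera calls.

## Working session

There is one attempt and no reset: what is moved stays moved. The work goes in short steps, Python scripts to look and compute and a tool call to move; the robot and the scene stay as the last step left them, time stands still between calls to the robot, and variables do not carry over. Pictures are saved under pics/ and viewed, at most 10 in all, crops included, and the job is handed in when it is done.

Besides the shell and the picture viewer there is one more tool, called after "Request:" in YAML: its name, and indented under it one key for each argument. carry_out: Moves the arm, as the interface text tells. Its arguments: {"type":"object","properties":{"increments":{"type":"array"},"grip_force":{"type":"number"}},"required":["increments"]}

```bash
mkdir -p pics
cat > h.py <<'E'
import numpy as np, cv2
from bench import bot
def cap(n,save=None):
    c=bot.capture(n)
    if save: cv2.imwrite('pics/'+save,c['img'][:,:,::-1])
    return c
def cloud(c):
    z=c['z_map']; v,u=np.mgrid[:480,:640]
    X=(u-c['cx'])/c['fx']*z; Y=(v-c['cy'])/c['fy']*z
    P=np.stack([X,-Y,-z,np.ones_like(z)],-1)@np.linalg.inv(c['world_to_cam']).T
    P=P[...,:3]; P[z<=0]=np.nan
    return P
E
python3 - <<'E'
from h import *
import json
for n in ['top','scene']:
    c=cap(n,n+'1.png'); P=cloud(c); np.save(n+'.npy',P)
    print(n,np.round(np.linalg.inv(c['world_to_cam']),3).tolist(),c['fx'],c.get('dist'),[k for k in c])
    for t in ['centrifuge','catch_top','thumb_plate','keeper','vial']:
        for d in bot.spot_point(n,t)[:2]:
            r,k=map(int,np.round(d['position'])); print(t,round(d['conf'],2),r,k,np.round(P[min(r,479),min(k,639)],4))
s=bot.read_state(); print({k:np.round(v,3).tolist() for k,v in s.items()})
E
```

```text
top [[-0.025, 0.99, -0.142, 0.356], [-1.0, -0.027, -0.009, -0.007], [-0.012, 0.142, 0.99, 1.436], [0.0, 0.0, 0.0, 1.0]] 575.1900297248098 None ['img', 'z_map', 'fx', 'fy', 'cx', 'cy', 'world_to_cam']
centrifuge 0.79 215 353 [ 0.5756 -0.0639  0.1174]
catch_top 0.65 239 339 [ 0.5171 -0.0293  0.143 ]
thumb_plate 0.56 245 360 [ 0.5048 -0.0776  0.1206]
keeper 0.88 205 366 [ 0.5967 -0.0943  0.1266]
vial 0.68 183 380 [ 0.6489 -0.1291  0.1213]
scene [[0.385, -0.526, 0.758, 1.413], [0.923, 0.209, -0.324, -0.361], [0.013, 0.824, 0.566, 0.764], [0.0, 0.0, 0.0, 1.0]] 486.00382534362126 None ['img', 'z_map', 'fx', 'fy', 'cx', 'cy', 'world_to_cam']
centrifuge 0.69 308 288 [ 0.7132 -0.1144  0.1063]
catch_top 0.8 234 294 [ 0.5133 -0.0251  0.1429]
thumb_plate 0.58 240 271 [ 0.516  -0.0829  0.1418]
thumb_plate 0.31 234 295 [ 0.5138 -0.0228  0.1427]
keeper 0.57 274 277 [ 0.6647 -0.1194  0.1597]
vial 0.81 290 270 [ 0.6729 -0.1383  0.1298]
{'time_s': 0.6, 'joint_pos': [-78.313, 36.003, 2.203, 86.938, -1.548, 57.082, -1.145], 'qd': [-0.06, -0.032, 0.016, 0.034, 0.015, 0.021, 0.003], 'joint_torque': [-0.0, -56.298, 1.225, -19.37, 0.011, 0.002, -0.0], 'tool_pos': [0.173, 0.627, 0.256], 'ee_rot': [[-0.964, 0.266, -0.0], [0.266, 0.964, 0.0], [0.0, 0.0, -1.0]], 'contact_force': [0.22, 0.387, -1.144], 'torque': [-0.013, 0.018, 0.005], 'grip_force': 0.0, 'grip_width': 1.0}
```

Run:
```python
from h import *
from scipy.optimize import minimize
t=np.load('top.npy'); s=np.load('scene.npy')
for n,P in (('top',t),('scene',s)):
    Q=P.reshape(-1,3); Q=Q[~np.isnan(Q).any(1)]
    B=(Q[:,0]>.35)&(Q[:,0]<.85)&(abs(Q[:,1]+.06)<.25)
    top=Q[B&(abs(Q[:,2]-.113)<.008)]
    r=cv2.minAreaRect(top[:,:2].astype(np.float32)*1000); print(n,'rect',r,len(top),np.median(top[:,2]))
    c=Q[B&(Q[:,2]>.137)&(Q[:,2]<.147)&(Q[:,0]<.6)]
    print('catchpts',len(c),np.median(c[:,2]),cv2.minAreaRect(c[:,:2].astype(np.float32)*1000))
    h=Q[B&(Q[:,2]>.147)&(Q[:,2]<.16)&(Q[:,0]<.62)]; print('plate',len(h),np.round(h[:12],4).tolist())
a=cv2.imread('pics/top1.png'); b=cv2.imread('pics/scene1.png')
A=cv2.resize(a[130:330,250:450],(600,600),interpolation=cv2.INTER_CUBIC); cv2.imwrite('pics/c1.png',A)
b2=cv2.resize(b[180:360,180:420],(800,600),interpolation=cv2.INTER_CUBIC); cv2.imwrite('pics/c2.png',b2)
```

```text
top rect ((594.239501953125, -68.03555297851562), (240.2951202392578, 269.23822021484375), 79.43458557128906) 10140 0.11260176152447054
catchpts 476 0.14237247053948643 ((534.1972045898438, -48.55424880981445), (123.05415344238281, 81.04119873046875), 2.112483024597168)
plate 48 [[0.5596, -0.0373, 0.1489], [0.5572, -0.0372, 0.1492], [0.5482, -0.0415, 0.1479], [0.5439, -0.0278, 0.1479], [0.539, -0.0412, 0.1482], [0.5326, -0.0297, 0.1473], [0.5277, -0.0386, 0.1474], [0.5183, -0.036, 0.1502], [0.5169, -0.0673, 0.1546], [0.5166, -0.0695, 0.1565], [0.5168, -0.0718, 0.1547], [0.5169, -0.0741, 0.1535]]
scene rect ((594.4522705078125, -67.31739807128906), (240.46054077148438, 274.8773498535156), 79.38712310791016) 7024 0.1140009497399711
catchpts 328 0.1437765341546438 ((524.4293212890625, -31.91197967529297), (87.19013214111328, 89.71302032470703), 32.584529876708984)
plate 50 [[0.504, -0.019, 0.1472], [0.5171, -0.0215, 0.1472], [0.508, -0.087, 0.1545], [0.5111, -0.0856, 0.156], [0.5103, -0.0829, 0.1549], [0.5139, -0.0816, 0.1567], [0.5143, -0.0794, 0.1564], [0.5173, -0.0779, 0.1579], [0.5144, -0.0746, 0.1554], [0.515, -0.0724, 0.1552], [0.5177, -0.0708, 0.1564], [0.5151, -0.0676, 0.1541]]
```

View pics/c1.png

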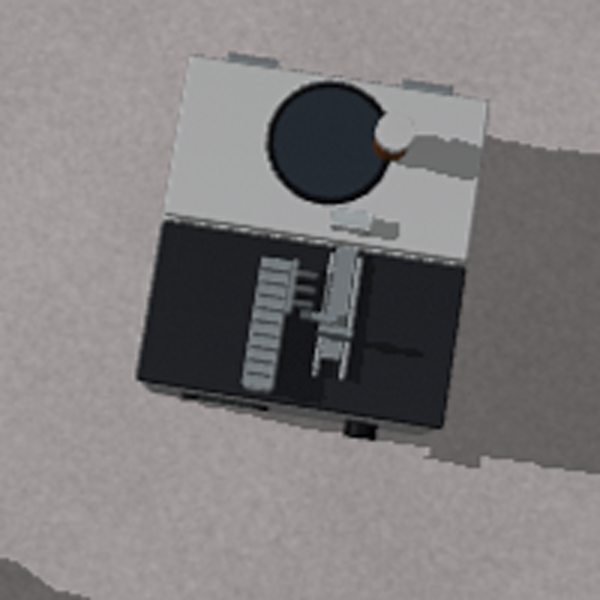

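View pics/c2.png

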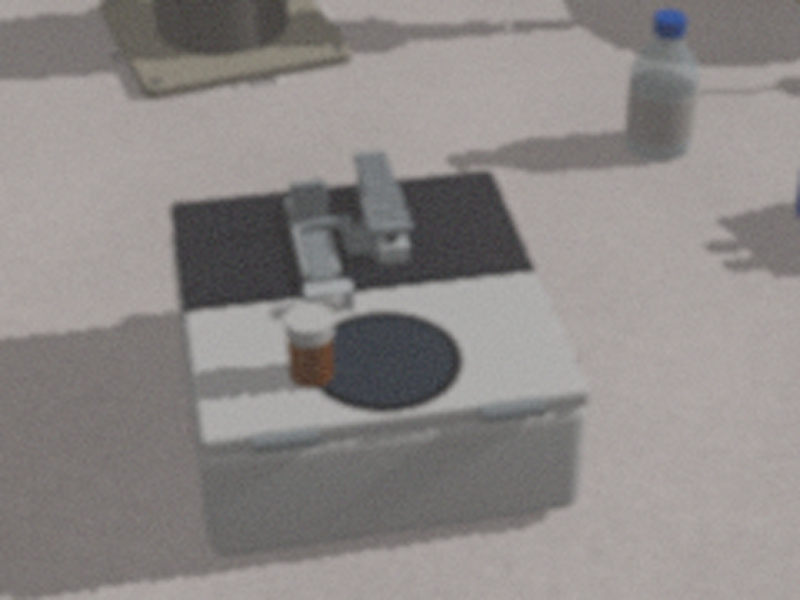

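View pics/scene1.png

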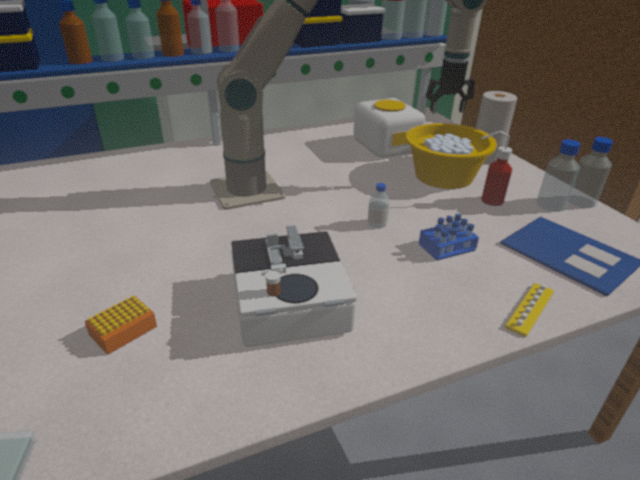

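```bash
cat >> h.py <<'E'
yaw=np.radians(-10.6); C=np.array([.594,-.068])
R2=np.array([[np.cos(yaw),-np.sin(yaw)],[np.sin(yaw),np.cos(yaw)]])
E
python3 - <<'E'
from h import *
for n in ['top','scene']:
    Q=np.load(n+'.npy').reshape(-1,3); Q=Q[~np.isnan(Q).any(1)]
    L=np.c_[(Q[:,:2]-C)@R2,Q[:,2]]*1000
    T=L[(abs(L[:,2]-113)<5)&(abs(L[:,0])<160)&(abs(L[:,1])<140)]
    def edge(a,b,lo,hi,f):
        m=[f(T[(T[:,b]>=k)&(T[:,b]<k+4),a]) for k in range(lo,hi,4)]
        x=np.arange(lo,hi,4)+2; p=np.polyfit(x,m,1); return round(np.median(m),1),round(np.degrees(np.arctan(p[0])),2)
    print(n,'front',edge(0,1,-110,110,np.min),'back mid',edge(0,1,-20,20,np.max),'right',edge(1,0,-120,110,np.min),'left',edge(1,0,-120,110,np.max))
    K=L[(L[:,2]>138)&(abs(L[:,0]+80)<60)&(L[:,1]>8)&(L[:,1]<45)]
    print('catch',K.min(0),K.max(0),np.median(K,0))
    K=L[(L[:,2]>148)&(abs(L[:,0]+70)<40)&(L[:,1]<-8)&(L[:,1]>-45)]; print('plate',len(K),K.min(0),K.max(0),np.median(K,0))
    K=L[(L[:,2]>122)&(abs(L[:,0]-20)<20)&(L[:,1]<-5)&(L[:,1]>-50)]; print('keeper',len(K),K.min(0),K.max(0),np.median(K,0))
E
```

```text
top front (np.float64(-133.5), np.float64(-0.15)) back mid (np.float64(126.2), np.float64(-1.2)) right (np.float64(-118.7), np.float64(0.12)) left (np.float64(118.4), np.float64(-0.13))
catch [-127.72713789   10.04928101  138.03971103] [-27.0438601   37.80281944 150.17707096] [-75.04855986  24.73917333 142.52264457]
plate 34 [-80.54258922 -39.08615186 149.72376212] [-74.36271079 -13.52220789 159.63410829] [-78.06285696 -26.11151073 154.63584809]
keeper 83 [  5.00359379 -41.0796622  122.74957038] [ 19.77927589 -10.59911786 137.59342979] [ 12.14415575 -26.20051584 129.67440811]
scene front (np.float64(-130.0), np.float64(1.88)) back mid (np.float64(128.7), np.float64(0.47)) right (np.float64(-118.3), np.float64(-0.24)) left (np.float64(118.3), np.float64(0.93))
catch [-127.81880503   10.21981524  138.07154774] [-24.36286699  38.2477031  148.08908358] [-66.0748903   24.57725826 143.96536586]
plate 41 [-80.99250204 -38.16330317 148.46606764] [-71.35026721 -14.1163574  157.88317984] [-75.17471196 -26.27056175 152.80754937]
keeper 80 [  4.33094393 -41.16422094 122.17738347] [ 23.1326809 -10.3614576 133.8506266] [ 15.936187   -25.69026468 130.55018354]
```

Request:
carry_out:
  increments:
    - [0, 0, -0.5, -0.04, -0.046, 0, 0.55]
    - [0, 0, -1, -0.08, -0.093, 0, 0.55]
    - [0, 0, -1.5, -0.12, -0.139, 0, 0.55]
    - [0, 0, -2, -0.16, -0.185, 0, 0.55]
    - [0, 0, -2.5, -0.2, -0.232, 0, 0.55]
    - [0, 0, -3, -0.24, -0.278, 0, 0.55]
    - [0, 0, -3.5, -0.28, -0.324, 0, 0.55]
    - [0, 0, -4, -0.32, -0.371, 0, 0.55]
    - [0, 0, -4.5, -0.36, -0.417, 0, 0.55]
    - [0, 0, -4.8, -0.4, -0.463, 0, 0.55]
    - [0, 0, -4.8, -0.4, -0.463, 0, 0.55]
    - [0, 0, -4.8, -0.4, -0.463, 0, 0.55]
  grip_force: 20

```text
time_s: 1.8
tool_pos: [0.431, 0.0825, 0.2568]
ee_rot: [[-0.983, 0.185, 0.001], [0.185, 0.983, 0.0], [-0.001, 0.001, -1.0]]
contact_force: [0.7, 0.0, 0.1]
grip_width: 0.448
grip_force: 0.0
```

Request:
carry_out:
  increments:
    - [0, 0, 0, -0.022, -0.03, 0.0, 0.55]
    - [0, 0, 0, -0.043, -0.059, 0.01, 0.55]
    - [0, 0, 0, -0.065, -0.089, 0.02, 0.55]
    - [0, 0, 0, -0.086, -0.118, 0.03, 0.55]
    - [0, 0, 0, -0.086, -0.118, 0.04, 0.55]
    - [0, 0, 0, -0.086, -0.118, 0.04, 0.55]
    - [0, 0, 0, -0.086, -0.118, 0.04, 0.55]

```text
time_s: 2.5
tool_pos: [0.4925, -0.0463, 0.2163]
ee_rot: [[-0.983, 0.184, -0.001], [0.184, 0.983, 0.001], [0.001, 0.001, -1.0]]
contact_force: [-0.3, 0.2, 0.8]
grip_width: 0.448
grip_force: 0.0
```

Run:
```python
from h import *
c=cap('scene','s2.png'); P=cloud(c)
b=c['img'][:,:,::-1]; cv2.imwrite('pics/c3.png',cv2.resize(b[150:330,180:420],(800,600),interpolation=cv2.INTER_CUBIC))
s=bot.read_state(); p=np.array(s['tool_pos']); l=(p[:2]-C)@R2*1000; print(l,p,s['contact_force'],s['grip_width'])
L=np.concatenate([(P[...,:2]-C)@R2,P[...,2:]],-1).reshape(-1,3)*1000
K=L[(L[:,2]>163)&(L[:,2]<200)&(abs(L[:,0]-l[0])<40)&(abs(L[:,1])<70)]
for lo in range(163,198,5):
    k=K[(K[:,2]>=lo)&(K[:,2]<lo+5)]; 
    for sg in (1,-1):
        q=k[k[:,1]*sg>0]
        if len(q): print(lo,sg,len(q),np.round(q.min(0)),np.round(q.max(0)))
```

```text
[-103.6051203     2.90110565] [ 0.49269653 -0.0460901   0.2165722 ] [0.28116112 0.62750099 0.08767196] 0.44898284413068246
193 1 2 [-108.   22.  196.] [-96.  22. 197.]
193 -1 1 [-103.  -23.  196.] [-103.  -23.  196.]
```

View pics/c3.png

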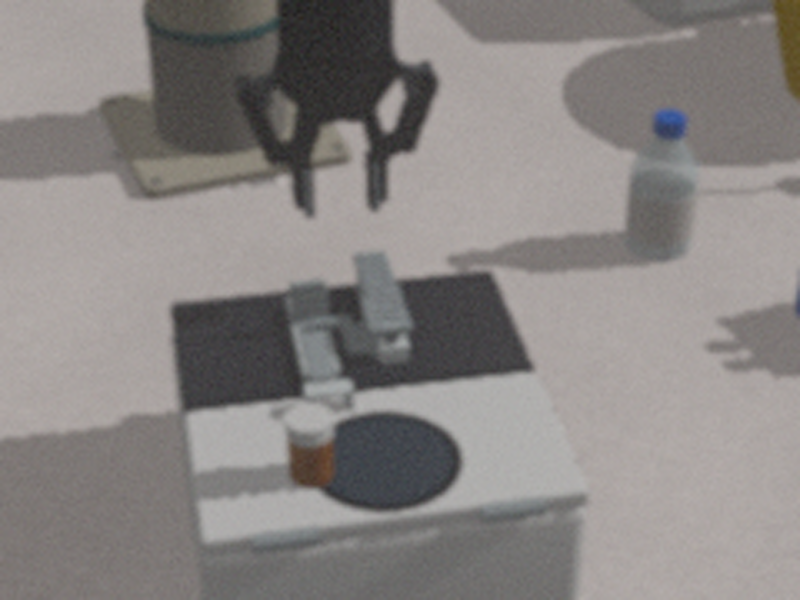

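Request:
carry_out:
  increments:
    - [0, 0, 0, 0, -0.003, 0.012, 0.52]
    - [0, 0, 0, 0, -0.003, 0.024, 0.52]
    - [0, 0, 0, 0, -0.003, 0.036, 0.52]
    - [0, 0, 0, 0, -0.003, 0.044, 0.52]
    - [0, 0, 0, 0, -0.003, 0.044, 0.52]
    - [0, 0, 0, 0, -0.003, 0.044, 0.52]

```text
time_s: 3.15
tool_pos: [0.4926, -0.0499, 0.1727]
ee_rot: [[-0.983, 0.184, 0.001], [0.184, 0.983, 0.0], [-0.0, 0.0, -1.0]]
contact_force: [0.7, -0.8, -0.0]
grip_width: 0.491
grip_force: 0.0
```

Run:
```python
from h import *
s=bot.read_state(); p=np.array(s['tool_pos']); l=(p[:2]-C)@R2*1000; print(l,p,s['contact_force'],s['torque'],s['grip_width'])
a,b=cap('top','t3.png')['img'],cap('scene','s3.png')['img']
A=cv2.resize(a[190:290,300:400],(400,400),interpolation=cv2.INTER_CUBIC)
B=cv2.resize(b[190:290,235:335],(400,400),interpolation=cv2.INTER_CUBIC)
cv2.imwrite('pics/c4.png',np.hstack([A,B])[:,:,::-1])
```

```text
[-103.00319282   -0.90386657] [ 0.49258825 -0.04994087  0.17273829] [ 0.70608176 -0.82909107 -0.0447769 ] [0.03515921 0.00344794 0.00581827] 0.49075860902183965
```

View pics/c4.png

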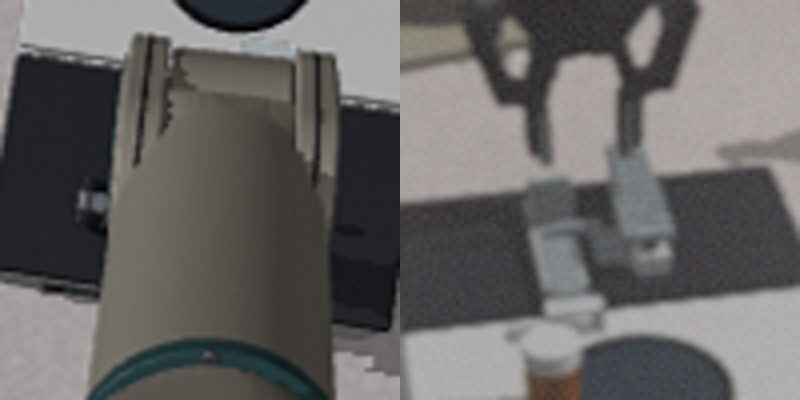

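Request:
carry_out:
  increments:
    - [0, 0, 0, 0, 0, 0.003, 0.52]
    - [0, 0, 0, 0, 0, 0.006, 0.52]
    - [0, 0, 0, 0, 0, 0.008, 0.52]
    - [0, 0, 0, 0, 0, 0.01, 0.52]
    - [0, 0, 0, 0, 0, 0.012, 0.52]
    - [0, 0, 0, 0, 0, 0.012, 0.52]

```text
time_s: 3.85
tool_pos: [0.4924, -0.0505, 0.1603]
ee_rot: [[-0.983, 0.185, 0.0], [0.185, 0.983, 0.0], [-0.0, 0.0, -1.0]]
contact_force: [-1.2, 0.9, 4.8]
grip_width: 0.484
grip_force: 2.5
```

Request:
carry_out:
  increments:
    - [0, 0, 0, 0, 0, 0.001, 0.52]
    - [0, 0, 0, 0, 0, 0.002, 0.52]
    - [0, 0, 0, 0, 0, 0.003, 0.52]
    - [0, 0, 0, 0, 0, 0.003, 0.52]

```text
time_s: 4.25
tool_pos: [0.4924, -0.0504, 0.158]
ee_rot: [[-0.983, 0.185, 0.0], [0.185, 0.983, 0.0], [-0.0, 0.0, -1.0]]
contact_force: [-3.0, 0.7, 11.0]
grip_width: 0.483
grip_force: 5.1
```

Request:
carry_out:
  increments:
    - [0, 0, 0, 0, 0, 0.001, 0.52]
    - [0, 0, 0, -0.004, 0, 0.001, 0.52]
    - [0, 0, 0, -0.008, 0, 0.001, 0.52]
    - [0, 0, 0, -0.012, 0, 0.001, 0.52]
    - [0, 0, 0, -0.016, 0, 0.001, 0.52]
    - [0, 0, 0, -0.02, 0, 0.001, 0.52]
    - [0, 0, 0, -0.024, 0, 0.001, 0.52]
    - [0, 0, 0, -0.024, 0, 0.001, 0.52]

```text
time_s: 5.05
tool_pos: [0.5073, -0.0531, 0.1572]
ee_rot: [[-0.983, 0.183, -0.018], [0.183, 0.983, 0.004], [0.018, 0.0, -1.0]]
contact_force: [-20.6, 3.0, 34.0]
grip_width: 0.479
grip_force: 17.2
```

Run:
```python
from h import *
s=bot.read_state(); p=np.array(s['tool_pos']); l=(p[:2]-C)@R2*1000; print(l,p,s['contact_force'],s['torque'],s['grip_width'])
b=cap('scene','s4.png')['img']
cv2.imwrite('pics/c5.png',cv2.resize(b[190:290,235:335],(600,600),interpolation=cv2.INTER_CUBIC)[:,:,::-1])
```

```text
[-87.97267401  -1.2639794 ] [ 0.50729604 -0.05305972  0.15719625] [-20.60536171   2.9771315   33.99753062] [1.64390159 4.48977826 0.45235132] 0.4792223829081426
```

View pics/c5.png

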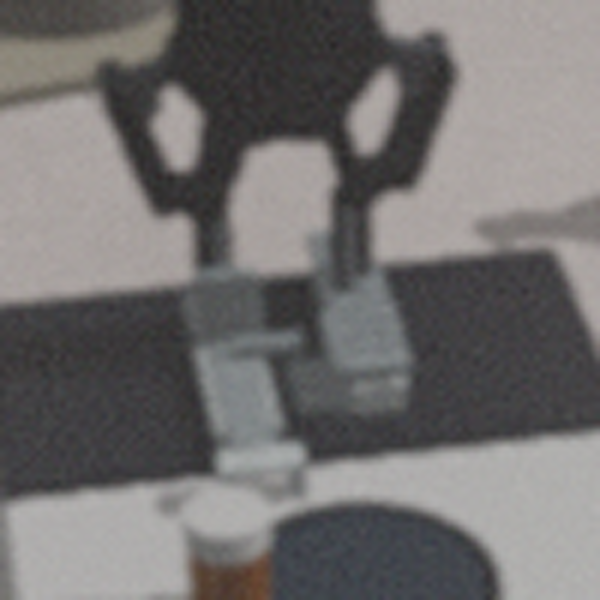

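Request:
carry_out:
  increments:
    - [0, 0, 0, 0.004, 0, 0, 0.52]
    - [0, 0, 0, 0.008, 0, 0, 0.52]
    - [0, 0, 0, 0.01, 0, 0, 0.52]
    - [0, 0, 0, 0.01, 0, 0, 0.52]

```text
time_s: 5.5
tool_pos: [0.5065, -0.053, 0.1578]
ee_rot: [[-0.983, 0.185, 0.002], [0.185, 0.983, 0.0], [-0.002, 0.001, -1.0]]
contact_force: [-2.3, 0.1, 15.3]
grip_width: 0.485
grip_force: 7.9
```

Run:
```python
from h import *
s=bot.read_state(); p=np.array(s['tool_pos']); l=(p[:2]-C)@R2*1000; print(l,p,s['contact_force'],s['torque'],s['grip_width'],s['ee_rot'])
```

```text
[-88.77173369  -1.30787683] [ 0.50650254 -0.05295588  0.15780968] [-2.3431375   0.06922623 15.33476954] [0.47728177 0.6583401  0.06537578] 0.4847679046061847 [[-9.82729147e-01  1.85040760e-01  1.82779163e-03]
 [ 1.85041665e-01  9.82730618e-01  3.37778792e-04]
 [-1.73372395e-03  6.70162670e-04 -9.99998273e-01]]
```

```bash
cat > m.py <<'E'
from h import *
import sys
P0=np.load('scene.npy'); c=cap('scene',sys.argv[1]); P1=cloud(c)
for k in range(3): P1=np.nanmedian([P1,cloud(cap('scene')),cloud(cap('scene'))],0)
f=lambda P:np.concatenate([(P[...,:2]-C)@R2,P[...,2:]],-1).reshape(-1,3)*1000
s=bot.read_state(); print('tcp',(np.array(s['tool_pos'])[:2]-C)@R2*1000,s['tool_pos'][2],np.round(s['contact_force'],1))
for P in (P0,P1):
    L=f(P)
    for lo in (-70,-60,-50,-40):
        K=L[(L[:,0]>lo)&(L[:,0]<lo+10)&(L[:,1]>16)&(L[:,1]<34)&(L[:,2]>128)&(L[:,2]<152)]; print('catch z',lo,len(K),np.round(np.median(K[:,2]),1),end=' ')
    K=L[(L[:,2]>135)&(L[:,2]<160)&(L[:,0]>-95)&(L[:,0]<-15)&(L[:,1]<-15)&(L[:,1]>-37)]
    for lo in (136,140,144,148,152,156):
        q=K[(K[:,2]>=lo)&(K[:,2]<lo+4)]; print('\nplate',lo,len(q),np.round(np.percentile(q[:,0],[5,50,95]),1) if len(q) else '',end='')
    print()
E
python3 m.py s5.png
```

```text
tcp [-88.72606088  -1.27870283] 0.1577990332984547 [-3.2  0.7 15.6]
catch z -70 19 144.5 catch z -60 23 144.4 catch z -50 13 144.4 catch z -40 35 143.2 
plate 136 13 [-78.1 -74.9 -72.1]
plate 140 13 [-77.3 -74.  -70.7]
plate 144 16 [-76.8 -74.7 -71.6]
plate 148 11 [-76.1 -74.4 -72.2]
plate 152 20 [-79.6 -75.4 -72.6]
plate 156 4 [-76.3 -75.4 -73.7]
catch z -70 19 137.0 catch z -60 19 137.3 catch z -50 19 137.3 catch z -40 21 137.2 
plate 136 15 [-73.5 -72.2 -69.7]
plate 140 14 [-73.2 -71.9 -70.6]
plate 144 15 [-73.1 -72.2 -70.5]
plate 148 14 [-81.7 -71.9 -70.9]
plate 152 28 [-83.7 -73.3 -70.5]
plate 156 11 [-88.7 -76.7 -72.7]
```

Request:
carry_out:
  increments:
    - [0, 0, 0, 0, 0, -0.001, 0.52]
    - [0, 0, 0, -0.002, 0, -0.001, 0.52]
    - [0, 0, 0, -0.004, 0, -0.001, 0.52]
    - [0, 0, 0, -0.006, 0, -0.001, 0.52]
    - [0, 0, 0, -0.006, 0, -0.001, 0.52]

```text
time_s: 6.35
tool_pos: [0.5071, -0.0531, 0.1577]
ee_rot: [[-0.983, 0.184, -0.01], [0.184, 0.983, 0.002], [0.011, 0.0, -1.0]]
contact_force: [-11.5, 2.3, 20.3]
grip_width: 0.476
grip_force: 10.1
```

```bash
python3 m.py s6.png | grep -v plate
```

```text
tcp [-88.23317462  -1.31702993] 0.15774394592858187 [-12.    3.5  19.9]
catch z -70 19 144.5 catch z -60 23 144.4 catch z -50 13 144.4 catch z -40 35 143.2 
catch z -70 19 137.1 catch z -60 18 136.9 catch z -50 21 137.0 catch z -40 20 136.8
```

Request:
carry_out:
  increments:
    - [0, 0, 0, 0, 0, -0.001, 0.52]
    - [0, 0, 0, -0.002, 0, -0.001, 0.52]
    - [0, 0, 0, -0.004, 0, -0.001, 0.52]
    - [0, 0, 0, -0.004, 0, -0.001, 0.52]

```text
time_s: 7.1
tool_pos: [0.5124, -0.0541, 0.1582]
ee_rot: [[-0.983, 0.184, -0.008], [0.184, 0.983, 0.001], [0.008, 0.0, -1.0]]
contact_force: [-7.7, 1.7, 10.4]
grip_width: 0.478
grip_force: 5.6
```

```bash
python3 m.py s7.png
```

```text
tcp [-82.77876269  -1.39071799] 0.15815853270329594 [-7.2  1.7 10.7]
catch z -70 19 144.5 catch z -60 23 144.4 catch z -50 13 144.4 catch z -40 35 143.2 
plate 136 13 [-78.1 -74.9 -72.1]
plate 140 13 [-77.3 -74.  -70.7]
plate 144 16 [-76.8 -74.7 -71.6]
plate 148 11 [-76.1 -74.4 -72.2]
plate 152 20 [-79.6 -75.4 -72.6]
plate 156 4 [-76.3 -75.4 -73.7]
catch z -70 22 137.1 catch z -60 18 137.0 catch z -50 20 137.2 catch z -40 22 137.0 
plate 136 13 [-68.3 -66.5 -65.5]
plate 140 15 [-68.5 -66.7 -65.4]
plate 144 14 [-67.8 -66.3 -65.2]
plate 148 15 [-67.5 -66.8 -65.3]
plate 152 26 [-77.4 -67.3 -65.5]
plate 156 17 [-76.9 -73.1 -68.5]
```

Request:
carry_out:
  increments:
    - [0, 0, 0, -0.002, 0, 0, 0.52]
    - [0, 0, 0, -0.004, 0, 0, 0.52]
    - [0, 0, 0, -0.006, 0, 0, 0.52]
    - [0, 0, 0, -0.008, 0, 0, 0.52]
    - [0, 0, 0, -0.01, 0, 0, 0.52]
    - [0, 0, 0, -0.012, 0, 0, 0.52]

```text
time_s: 8.05
tool_pos: [0.5234, -0.0562, 0.1582]
ee_rot: [[-0.983, 0.184, -0.009], [0.184, 0.983, 0.002], [0.009, -0.0, -1.0]]
contact_force: [-9.5, 1.8, 12.6]
grip_width: 0.48
grip_force: 6.9
```

Sliding steadily; continue.

Request:
carry_out:
  increments:
    - [0, 0, 0, -0.002, 0, 0, 0.52]
    - [0, 0, 0, -0.004, 0, 0, 0.52]
    - [0, 0, 0, -0.006, 0, 0, 0.52]
    - [0, 0, 0, -0.008, 0, 0, 0.52]
    - [0, 0, 0, -0.01, 0, 0, 0.52]
    - [0, 0, 0, -0.012, 0, 0, 0.52]
    - [0, 0, 0, -0.014, 0, 0, 0.52]
    - [0, 0, 0, -0.016, 0, 0, 0.52]

```text
time_s: 8.85
tool_pos: [0.5389, -0.0591, 0.1582]
ee_rot: [[-0.983, 0.184, -0.01], [0.184, 0.983, 0.002], [0.01, 0.0, -1.0]]
contact_force: [-9.8, 1.5, 13.7]
grip_width: 0.481
grip_force: 7.4
```

```bash
python3 m.py s8.png | tail -7
```

```text
catch z -70 3 137.1 catch z -60 16 136.9 catch z -50 39 141.0 catch z -40 24 137.0 
plate 136 15 [-40.2 -39.2 -38.1]
plate 140 14 [-40.6 -38.9 -37.6]
plate 144 16 [-41.2 -39.6 -37.8]
plate 148 17 [-44.5 -39.4 -38.1]
plate 152 27 [-51.4 -40.9 -38.8]
plate 156 13 [-53.6 -46.3 -40.5]
```

Request:
carry_out:
  increments:
    - [0, 0, 0, -0.002, 0, 0, 0.52]
    - [0, 0, 0, -0.004, 0, 0, 0.52]
    - [0, 0, 0, -0.006, 0, 0, 0.52]
    - [0, 0, 0, -0.008, 0, 0, 0.52]
    - [0, 0, 0, -0.009, 0, 0, 0.52]
    - [0, 0, 0, -0.009, 0, 0, 0.52]

```text
time_s: 9.8
tool_pos: [0.5462, -0.0605, 0.1582]
ee_rot: [[-0.983, 0.185, -0.013], [0.185, 0.983, 0.003], [0.013, 0.0, -1.0]]
contact_force: [-13.4, 2.9, 16.8]
grip_width: 0.483
grip_force: 10.0
```

Request:
carry_out:
  increments:
    - [0, 0, 0, -0.001, 0, -0.0005, 0.52]
    - [0, 0, 0, -0.002, 0, -0.0005, 0.52]
    - [0, 0, 0, -0.004, 0, -0.0005, 0.52]
    - [0, 0, 0, -0.004, 0, -0.0005, 0.52]

```text
time_s: 10.2
tool_pos: [0.5463, -0.0605, 0.1582]
ee_rot: [[-0.982, 0.185, -0.021], [0.185, 0.983, 0.004], [0.022, 0.0, -1.0]]
contact_force: [-21.4, 4.2, 22.0]
grip_width: 0.48
grip_force: 13.6
```

```bash
python3 m.py s9.png | sed -n '1p;9,15p'
```

```text
tcp [-48.20869166  -1.40582373] 0.1582011675840778 [-20.8   4.4  21.2]
catch z -70 3 138.1 catch z -60 9 138.7 catch z -50 25 141.8 catch z -40 35 137.6 
plate 136 13 [-33.6 -32.6 -31.3]
plate 140 15 [-33.9 -32.5 -31.2]
plate 144 15 [-33.9 -32.4 -31.4]
plate 148 12 [-38.6 -32.3 -31.5]
plate 152 28 [-43.3 -33.1 -31.2]
plate 156 17 [-43.1 -38.5 -32.7]
```

Request:
carry_out:
  increments:
    - [0, 0, 0, 0, 0, -0.001, 0.52]
    - [0, 0, 0, -0.003, 0, -0.0015, 0.52]
    - [0, 0, 0, -0.005, 0, -0.002, 0.52]
    - [0, 0, 0, -0.005, 0, -0.002, 0.52]

```text
time_s: 10.95
tool_pos: [0.5467, -0.0606, 0.1584]
ee_rot: [[-0.982, 0.186, -0.031], [0.186, 0.982, 0.006], [0.032, -0.0, -0.999]]
contact_force: [-26.7, 6.1, 17.2]
grip_width: 0.482
grip_force: 16.5
```

```bash
python3 m.py s10.png | sed -n '1p;9,15p'
```

```text
tcp [-47.8358833  -1.4201669] 0.15838137645215827 [-26.3   6.3  17. ]
catch z -70 3 137.1 catch z -60 8 140.2 catch z -50 25 138.4 catch z -40 36 137.4 
plate 136 15 [-33.4 -32.3 -30.6]
plate 140 13 [-33.7 -32.1 -31.1]
plate 144 15 [-33.7 -32.4 -31. ]
plate 148 16 [-36.  -32.6 -31.1]
plate 152 23 [-41.7 -33.3 -31.1]
plate 156 18 [-42.4 -38.1 -33.2]
```

Request:
carry_out:
  increments:
    - [0, 0, 0, 0.003, 0, 0.001, 0.52]
    - [0, 0, 0, 0.006, 0, 0.0015, 0.52]
    - [0, 0, 0, 0.01, 0, 0.002, 0.52]
    - [0, 0, 0, 0.014, 0, 0.002, 0.52]
    - [0, 0, 0, 0.015, 0, 0.002, 0.52]

```text
time_s: 11.8
tool_pos: [0.5459, -0.0604, 0.1592]
ee_rot: [[-0.983, 0.185, -0.0], [0.185, 0.983, 0.0], [0.0, 0.0, -1.0]]
contact_force: [0.2, -0.5, 7.0]
grip_width: 0.48
grip_force: 2.9
```

```bash
python3 m.py s11.png | sed -n '1p;9,15p'
```

```text
tcp [-48.69619905  -1.43495304] 0.1590629084356966 [-1.5  0.2  6.4]
catch z -70 4 137.4 catch z -60 13 138.4 catch z -50 20 138.4 catch z -40 35 138.4 
plate 136 14 [-33.9 -32.4 -31.3]
plate 140 14 [-33.1 -32.5 -31.3]
plate 144 14 [-33.9 -32.9 -31.8]
plate 148 15 [-36.4 -32.6 -31. ]
plate 152 26 [-43.5 -33.9 -31.3]
plate 156 17 [-44.4 -37.6 -32.8]
```

Request:
carry_out:
  increments:
    - [0, 0, 0, 0.001, 0, 0, 0.52]
    - [0, 0, 0, 0.001, 0, -0.002, 0.52]
    - [0, 0, 0, 0.001, 0, -0.005, 0.52]
    - [0, 0, 0, 0.001, 0, -0.01, 0.52]
    - [0, 0, 0, 0.001, 0, -0.02, 0.52]
    - [0, 0, 0, 0.001, 0, -0.04, 0.52]
    - [0, 0, 0, 0.005, 0, -0.07, 0.52]
    - [0, 0, 0, 0.03, 0, -0.1, 0.52]
    - [0, 0, 0, 0.06, 0, -0.12, 0.52]
    - [0, 0, 0, 0.06, 0, -0.12, 0.52]
    - [0, 0, 0, 0.06, 0, -0.12, 0.52]

```text
time_s: 13.25
tool_pos: [0.4876, -0.0495, 0.2797]
ee_rot: [[-0.983, 0.185, 0.002], [0.185, 0.983, -0.0], [-0.002, 0.0, -1.0]]
contact_force: [0.8, -0.5, 0.2]
grip_width: 0.479
grip_force: 0.0
```

```bash
python3 m.py s12.png | sed -n '1p;9,15p'; python3 -c "
import cv2
a=cv2.imread('pics/s12.png');cv2.imwrite('pics/c6.png',cv2.resize(a[180:360,200:380],(600,600),interpolation=cv2.INTER_CUBIC))"
```

```text
tcp [-107.95173602   -1.52833759] 0.2780991315713547 [-0.4  0.4 -0.5]
catch z -70 20 144.4 catch z -60 19 144.1 catch z -50 19 144.0 catch z -40 29 143.9 
plate 136 13 [-33.2 -32.3 -31.1]
plate 140 14 [-33.3 -32.2 -30.9]
plate 144 15 [-33.9 -32.6 -31.6]
plate 148 14 [-33.8 -32.8 -31.8]
plate 152 19 [-35.8 -33.2 -31.3]
plate 156 6 [-36.  -34.4 -33. ]
```

View pics/c6.png

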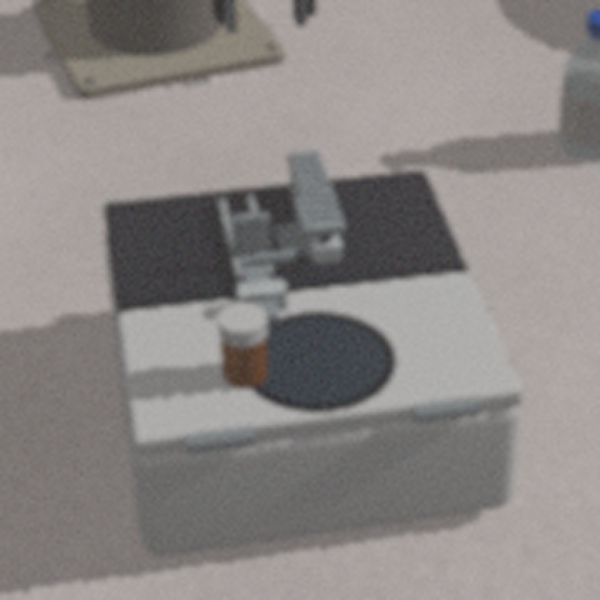

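The picture shows the thumb plate forward at about (250,230), with the bolt's nose in the keeper at (262,290). The catch is up again at (315,195), the vial stands where it was, and the gripper is clear.

```bash
python3 -c "
from bench import bot
print(bot.hand_in())"
```

```text
the job is handed in; nothing more can be done
None
```

The lid is locked and the job is handed in (no verdict came back): I pushed the bolt to its hard stop with its nose in the keeper, the catch sprang fully up behind it, the vial stayed in place, and the arm moved clear with about 13 s used.

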